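# Unload the glue-pot bracket and push its hinge pin home

## Robot

A 6-joint arm with a two-finger parallel gripper is mounted at the origin on the work surface. World frame = base frame: x ahead of the robot, y to its left, z up, the work surface at z = 0. Lengths are in m, angles in rad, forces in N, time in s.
With the tool pointing down it reaches from about 0.4 to 0.825 m from the base axis. Payload 7 kg.
Tool frame: the origin (TCP) lies on the mounting face of the last link; the fingertips stand 173 mm ahead of it and the grasp point (between the pads) lies 155 mm ahead of it; z points along the fingers, y is the line along which they close (so a half turn about z gives the same grasp; the last joint's range is limited). The gripper opens to 85 mm and grips with 20 to 120 N. Pads are 22 mm wide; open, the fingers measure 114 mm over their backs; the gripper's body (76 mm by 85 mm) begins 54 mm behind the grasp point. The pads swing forward as they close: fully open they stand 13 mm farther back than shut.
Start: joints at [1.464, 0.359, 0.012, 0, -1.224, -0.288], TCP at [0.26, 0.623, 0.405] pointing down, gripper open.
Joint ranges: [-3.07, 3.07], [-1.43, 2.12], [-1.02, 1.25], [-3.03, 1.67], [-3.05, -0], [-3.03, 3.03]. Speed limits (rad/s): [2.39, 2.39, 3.01, 3.14, 3.14, 3.14].

## Interface

Orientations are given as a unit quaternion [w, x, y, z].
In Python, from station import env gives the robot as it stands. The module is installed in compiled form; this text tells all that it offers.
- The arm moves only by the tool jog_arm, never from a script. Its argument "increments" is a list of rows, each a list of 3 entries, a list of its own where there are three numbers: the turn, a rotation vector about the world's x, y, z as a fraction of full scale, then the shift along the world's x, y, z as a fraction of full scale, then the closure, from -1 (fully open) to 1 (shut). A call has exactly 10 rows; each row is the pose to reach, as a shift and turn from the pose commanded when the call began; what a row does not reach only later rows make up. Full scale, the value 1, is 20 cm for a shift and 120 degrees for a turn. A row lasts 1/10 s, in which the tool goes at most 50 mm and 8.59 degrees, less where a joint would pass 70% of its speed; a pose out of reach is approached as far as the arm can. A call with a number of a shift or a turn outside -1 to 1 is refused whole. A call with a gripper value outside its range is refused whole. The fingers move at their own pace and stop on an object; "squeeze" is the grip in N (left out, the last holds). Time passes only in rows, so rows that repeat a pose let the fingers close, or fill a call up. It gives the time, the measured TCP pose, the force, the opening and the grip force at its end, in the units of the state.
- env.state(): the state, without advancing time (a new reading comes with each control period).
- env.camera(name): name is "scene" or "top"; returns a dict with "image" (384x512x3 uint8, red, green, blue), "depth" (384x512 float32, m along the optical axis (not along the pixel's ray), 0 where there is no reading), "vertical_fov" (degrees; the focal length in pixels is half the picture's height over the tangent of half this angle, whatever the lens; pixels are square), "cx", "cy" (the principal point, pixels), "xyz" and "orientation" of the camera in the world. Camera axes: x right, y down, z forward; pixel columns grow to the right and rows downward; lengths in m; the calibration is good to about 2 mm. A picture is of the moment at which its call begins.
- env.finish_job(): hands the job in; it is judged then, once.
Trained networks look in a picture, given as the dict that the camera call returned (one of the last four; its "shot" number tells which), for a name from the list of things; names that differ only in an ending like _2 or _b are one class to them, and where a whole thing is asked for, a point or a joint stands for the part that bears it (a point fixed in the world has none). Each returns a list of dicts, best first, with "score" (0 to 1); they miss things now and then, are a little off and sometimes report something else, mostly with a low value. They report only what shows in the picture. A call takes as long as a camera call. They do not tell look-alikes from the thing itself.
- env.spot_in(picture, target): "rect" ([centre column, centre row, width, height] in pixels, round what is visible of it).
The state is a dict: "t": time; "joint_pos": joint angles; "qvel": joint speeds; "effort": joint torques, N m; "position": TCP position; "eef_rot": TCP orientation; "force": force on the tool from outside, world axes, zero at the start; "ft_torque": the same for the moment, N m; "opening": finger opening in m; "grasp_force": force on a finger pad.
Only numpy, scipy, OpenCV 4.12 (cv2) and the standard library are available. Lean on these libraries where they do the work, as an engineer would, in place of code of your own. Each camera call takes 0.05 s, during which the arm holds its last target. There are 200 camera calls.

## Task

The hinge pin of the blue bench bracket has crept up. First unload the bracket: lift the handled glue kettle clear of its tray, keep it upright, set it down without dropping it so that its whole base stands on the round cork mat, and let go; only then push the red-headed hinge pin down through fork and lug until its head sits fully home on the fork. Leave the glue bottle, the jar and the model tugboat where they stand.

Things in the scene. Friction and masses are not known exactly. Their poses are not given: they have to be found in the camera images.
- bracket: Fixed bracket; origin on the bench below its tray's centre, z up. Aluminium tray: 116 mm disc, top at 75 mm, rim 6 mm high (108 mm clear inside). Local +x runs along the 26 mm wide arm to a blue clevis (foot 85 x 90 mm): pin axis vertical at x = 150 mm, y = 0; fork's upper ear 46 x 44 mm, top at 98 mm; post 30 x 44 mm centred at x = 188 mm, top at 98 mm. The arm's lug lies between the ears.
- tray (a point): Centre of the tray's top face, 75 mm above the bench.
- pin (a joint): How far the hinge pin has been pushed down, m: 0 = sticking up 30 mm, 0.030 = seated, head flush on the fork's upper ear. It stands at 0 to 0.014 at the start, slides stiffly (about 6 N) and stays where it is left.
- pin_head (a point): Centre of the top face of the pin's red round head (26 mm diameter, 9 mm thick; steel shank 10 mm). 107 mm above the bench when seated, 121 to 137 mm at the start.
- kettle: Lidded steel glue kettle, 0.3 to 0.65 kg, standing on the tray. Body 90 mm diameter, red lid 95 mm diameter with its top 96 mm above the base. Rigid hoop handle over the lid: two dark wires (6 mm thick) 51 mm either side of the axis, narrowing at the top to a straight wooden grip bar. Origin: centre of the base underside; z up; x along the grip bar.
- grip (a point): Centre of the kettle's wooden grip bar: 64 mm long along the kettle's x, 14 mm wide along its y, 18 mm tall, 150 mm above the kettle's base (bar from 141 to 159 mm), 45 mm free between bar and lid.
- cork_mat: Fixed round cork mat, 160 mm diameter, 6 mm thick. Origin: centre of its underside on the bench. Lies left or right of the bracket.
- cutting_mat: Fixed square green cutting mat, 160 x 160 x 4 mm, on the other side of the bracket; not for the kettle. Origin: centre of its underside.
- glue_bottle: Bystander: yellow glue bottle, 44 mm diameter, 110 mm tall, upright. Origin: centre of its base.
- jar: Bystander: glass jar with red cap, 62 mm diameter, 75 mm tall. Origin: centre of its base.
- tugboat: Bystander: blue and white model tugboat, 46 mm wide, about 140 mm long along its y, 65 mm tall (mast 80 mm). Origin: centre of its underside.
Not all that is in view belongs to the job. Several things have the shape of the cork_mat; the one meant has the colours described above.

How it is judged:
By the outcome, as a careful person would: the job done as asked, in the order asked, and still so for the second after the job is handed in, with the robot touching nothing.
It also fails if it takes over 45 s, if anything falls off the work surface, if the arm or the gripper's body presses on something with over 40 N, if the wrist force passes 120 N, or if a joint passes its speed limit or range.

## Working session

There is one attempt and no reset: what is moved stays moved. The work goes in short steps, Python scripts to look and compute and a tool call to move; the robot and the scene stay as the last step left them, time stands still between calls to the robot, and variables do not carry over. Pictures are saved under pics/ and viewed, at most 10 in all, crops included, and the job is handed in when it is done.

Besides the shell and the picture viewer there is one more tool, called after ">>>" as a command line: name --argument value ..., lists and objects as JSON in quotes. jog_arm: Moves the arm, as the interface text tells. Shift numbers are shares of 20 cm and turn numbers shares of 120 degrees, none past 1 either way. Its arguments: {"type":"object","properties":{"increments":{"type":"array","items":{"type":"array"}},"squeeze":{"type":"number"}},"required":["increments"]}

```bash
mkdir -p pics; cat > h.py <<'E'
import numpy as np, cv2
from station import env
from scipy.spatial.transform import Rotation as R
def rot(q): return R.from_quat([q[1],q[2],q[3],q[0]])
def cloud(c):
    h,w=c["depth"].shape; f=h/2/np.tan(np.radians(c["vertical_fov"])/2)
    u,v=np.meshgrid(np.arange(w),np.arange(h)); d=c["depth"]
    P=np.stack([(u-c["cx"])/f*d,(v-c["cy"])/f*d,d],-1)
    W=P@rot(c["orientation"]).as_matrix().T+np.array(c["xyz"])
    W[d==0]=np.nan
    return W
def save(img,n): cv2.imwrite("pics/"+n+".png",cv2.cvtColor(img,cv2.COLOR_RGB2BGR))
E
python3 - <<'E'
from h import *
a=env.camera("top");b=env.camera("scene")
np.savez("top0.npz",W=cloud(a),I=a["image"]);np.savez("scene0.npz",W=cloud(b),I=b["image"])
save(np.vstack([a["image"],b["image"]])[:, :],"v0") if 0 else (save(a["image"],"top0"),save(b["image"],"scene0"))
for n,c in(("top",a),("scene",b)):
    print(n,c["xyz"],c["orientation"],c["vertical_fov"],c["cx"],c["cy"])
    for t in["bracket","pin_head","kettle","grip","cork_mat","cutting_mat","glue_bottle","jar","tugboat"]:
        print(t,[(np.round(r["rect"]).tolist(),round(r["score"],2)) for r in env.spot_in(c,t)][:3])
print(env.state())
E
```

```text
top [0.37028226 0.01029515 1.4365215 ] [-0.04354271  0.71074684 -0.69974274  0.05747222] 49.877132159301524 264.3476967763432 194.12181589951615
bracket [([262.0, 197.0, 43.0, 81.0], 0.94)]
pin_head [([268.0, 171.0, 6.0, 11.0], 0.57)]
kettle [([261.0, 214.0, 28.0, 29.0], 0.91)]
grip []
cork_mat [([189.0, 211.0, 52.0, 40.0], 0.95), ([168.0, 278.0, 49.0, 45.0], 0.74), ([214.0, 144.0, 47.0, 46.0], 0.69)]
cutting_mat [([339.0, 224.0, 50.0, 47.0], 0.88)]
glue_bottle [([169.0, 158.0, 16.0, 17.0], 0.69)]
jar [([355.0, 169.0, 21.0, 26.0], 0.73), ([267.0, 171.0, 6.0, 7.0], 0.19)]
tugboat [([274.0, 133.0, 39.0, 26.0], 0.58)]
scene [1.00785621 0.66333149 0.99685367] [-0.11293199  0.26389004  0.88707226 -0.36154008] 49.4400326340094 254.06816810257686 194.0792894778552
bracket [([249.0, 233.0, 89.0, 61.0], 0.97)]
pin_head [([229.0, 216.0, 8.0, 14.0], 0.23)]
kettle [([248.0, 233.0, 93.0, 58.0], 0.62), ([276.0, 197.0, 33.0, 52.0], 0.6), ([226.0, 216.0, 8.0, 11.0], 0.4)]
grip [([274.0, 197.0, 38.0, 52.0], 0.92), ([227.0, 218.0, 9.0, 10.0], 0.65)]
cork_mat [([321.0, 291.0, 58.0, 52.0], 0.92), ([230.
[... 343 characters left out ...]
36.0], 0.79)]
{'t': 1.0, 'joint_pos': array([ 1.46412014e+00,  3.58574774e-01,  1.18530115e-02,  9.63416978e-06,
       -1.22410746e+00, -2.88078970e-01]), 'qvel': array([-0.00186624, -0.00017695,  0.00017143,  0.00077958, -0.00207228,
        0.00070005]), 'effort': array([-1.40164182e-03, -5.82989252e+01,  2.93666804e+01,  6.94204196e+00,
       -6.18134800e-04, -7.58654153e-06]), 'position': array([0.25961418, 0.62303102, 0.40469982]), 'eef_rot': array([ 1.59686174e-05,  9.80584523e-01, -1.96096896e-01,  6.00151589e-06]), 'force': array([-0.371482  , -0.04653901,  0.48259926]), 'ft_torque': array([-0.01372673, -0.07283401, -0.0153406 ]), 'grasp_force': 0.0, 'opening': 0.08561025545862783}
```

View pics/top0.png

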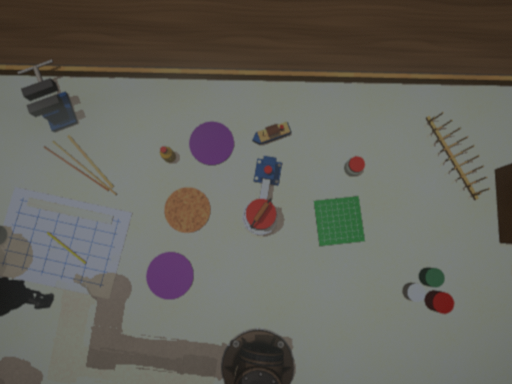

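View pics/scene0.png

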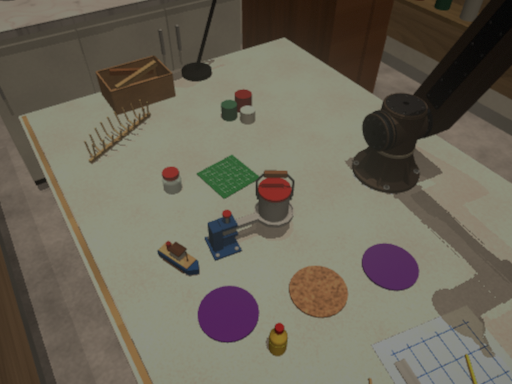

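The top view shows the cork mat at (187,210), with purple discs that look like it at (212,144) and (170,275). The kettle is at (261,214) with its grip bar slanting. The pin head is at (268,170); the other red round things are the jar cap (356,164) and a red pot (443,302). I choose the cork mat at (187,210) and the kettle at (261,214), and will check both in one crop.

```bash
cat > m.py <<'E'
from h import *
for n in("top0","scene0"):
    z=np.load(n+".npz");W=z["W"];I=z["I"].astype(int)
    hsv=cv2.cvtColor(z["I"],cv2.COLOR_RGB2HSV).astype(int);H,S,V=hsv[...,0],hsv[...,1],hsv[...,2]
    X,Y,Z=W[...,0],W[...,1],W[...,2]
    print(n,"bench z",np.nanmedian(Z[(abs(X-.55)<.3)&(abs(Y)<.4)]))
    def rep(name,m):
        k,l,s,c=cv2.connectedComponentsWithStats(m.astype(np.uint8))
        for i in range(1,k):
            if s[i,4]>=8:
                P=W[l==i]; lo,hi=np.percentile(P,2,0),np.percentile(P,98,0)
                print(name,s[i,4],c[i].round(1),"mid",((lo+hi)/2).round(4),"ext",(hi-lo).round(3),"med",np.median(P,0).round(4))
    ok=(X>.3)&(X<1)&(abs(Y)<.45)&np.isfinite(Z)
    orange=(H>5)&(H<20)&(S>90)&(V>90)
    rep("cork",ok&orange&(Z<.03)&(Y>0))
    rep("green",ok&(H>40)&(H<80)&(S>100)&(Z<.03))
    rep("red",ok&((H<6)|(H>172))&(S>150)&(V>90))
    rep("hi>.2",ok&(Z>.205)&(Z<.25))
    rep("hi>.19",ok&(Z>.19)&(Z<.25))
    rep("lid/mid",ok&(Z>.155)&(Z<.185))
    rep("blue",ok&(H>100)&(H<120)&(S>130))
    rep("tray",ok&(Z>.066)&(Z<.09))
    rep("tall",ok&(Z>.025))
    if n=="top0": crop=z["I"][120:260,160:310]
    else: crop2=z["I"][150:290,190:340]
save(np.hstack([cv2.resize(crop,(400,373),interpolation=2),cv2.resize(crop2,(400,373),interpolation=2)]),"crop0")
E
python3 m.py
```

```text
top0 bench z 0.00073055845654868
cork 1582 [187.  209.6] mid [0.5186 0.2513 0.0052] ext [0.137 0.14  0.013] med [0.5173 0.2512 0.0053]
green 1823 [338.9 220.7] mid [ 0.4887 -0.2774  0.004 ] ext [0.151 0.152 0.013] med [ 0.4872 -0.2782  0.0038]
red 155 [356.4 163.8] mid [ 0.6754 -0.3255  0.0755] ext [0.041 0.044 0.011] med [ 0.6751 -0.3245  0.0751]
red 29 [267.6 169.3] mid [ 0.6382 -0.0231  0.1346] ext [0.017 0.016 0.009] med [ 0.6387 -0.0246  0.1361]
red 216 [254.1 209. ] mid [0.5016 0.0137 0.1703] ext [0.066 0.051 0.011] med [0.5086 0.0204 0.1704]
red 208 [267.1 218.3] mid [ 0.4848 -0.0166  0.1706] ext [0.068 0.055 0.011] med [ 0.4757 -0.0257  0.1704]
hi>.2 128 [260.6 212.3] mid [ 0.4899 -0.0027  0.2224] ext [0.072 0.051 0.03 ] med [ 0.4905 -0.003   0.2328]
hi>.19 132 [260.7 212.3] mid [ 0.4907 -0.0031  0.2201] ext [0.079 0.054 0.034] med [ 0.4905 -0.003   0.2327]
lid/mid 280 [253.9 209.4] mid [0.4999 0.014  0.1702] ext [0.074 0.056 0.011] med [0.5061 0.0207 0.1704]
lid/mid 337 [266.3 218.1] mid [ 0.4849 -0.0151  0.1703] ext [0.075 0.064 0.012] med [ 0.4757 -0.0226  0.1705]
blue 13 
[... 2550 characters left out ...]
d [0.5652 0.0096 0.0778] ext [0.252 0.099 0.021] med [0.5402 0.0034 0.0781]
tray 183 [278.4 337.2] mid [0.7068 0.3268 0.0765] ext [0.037 0.034 0.019] med [0.7133 0.3329 0.0752]
tall 357 [171.3 178. ] mid [ 0.6781 -0.3173  0.0517] ext [0.054 0.052 0.05 ] med [ 0.6811 -0.3068  0.0637]
tall 2809 [258.8 208.7] mid [0.5705 0.0062 0.1382] ext [0.241 0.094 0.187] med [0.527  0.0014 0.1064]
tall 240 [109.  293.5] mid [ 0.9986 -0.0877  0.0491] ext [0.003 0.666 0.007] med [ 0.9986 -0.002   0.0489]
tall 675 [179.2 256.3] mid [ 0.7946 -0.0295  0.0458] ext [0.068 0.113 0.04 ] med [ 0.7945 -0.0231  0.0349]
tall 434 [278.2 338.6] mid [0.7092 0.3284 0.0688] ext [0.036 0.036 0.083] med [0.7131 0.3328 0.0719]
```

View pics/crop0.png

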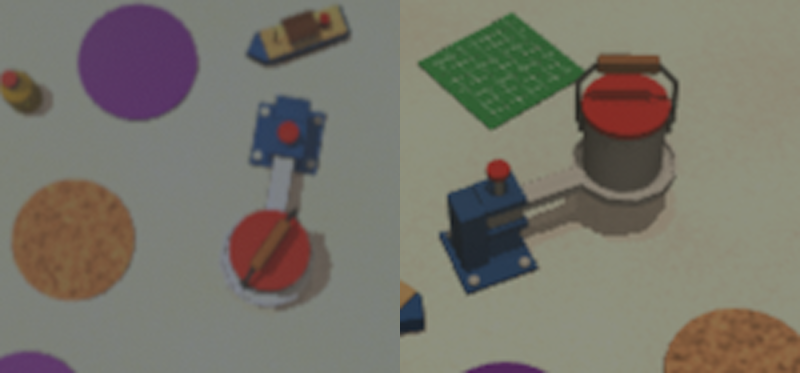

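The crop confirms the choices: speckled orange cork on the left, and the red-lidded kettle with a wooden bar slanting up-right to down-left. Next I measure the bar angle and the centres more exactly.

```bash
cat > m2.py <<'E'
from h import *
def bar(W,lo,hi,x=.4932,y=.002,r=.06):
    m=np.isfinite(W[...,2])&(W[...,2]>lo)&(W[...,2]<hi)&(np.hypot(W[...,0]-x,W[...,1]-y)<r)
    P=W[m]; (c,s,a)=cv2.minAreaRect(P[:,:2].astype(np.float32)); 
    w,v=np.linalg.eigh(np.cov(P[:,:2].T)); d=v[:,1]
    return len(P),P.mean(0).round(4),np.round(c,4),np.round(s,4),np.degrees(np.arctan2(d[1],d[0])).round(1),np.percentile(P[:,2],95).round(4)
if __name__=="__main__":
  for n in("top0","scene0"):
    z=np.load(n+".npz");W=z["W"]
    print(n,"bar",bar(W,.215,.25))
    I=z["I"];hsv=cv2.cvtColor(I,cv2.COLOR_RGB2HSV).astype(int);H,S=hsv[...,0],hsv[...,1]
    m=((H<6)|(H>172))&(S>110)
    for nm,zr,cx,cy in(("lid",(.16,.18),.493,.002),("pin",(.12,.15),.64,-.022)):
        P=W[m&(W[...,2]>zr[0])&(W[...,2]<zr[1])&(np.hypot(W[...,0]-cx,W[...,1]-cy)<.06)]
        c,r=cv2.minEnclosingCircle(P[:,:2].astype(np.float32)); print(nm,np.round(c,4),round(r,4),np.median(P[:,2]),P[:,2].max())
E
python3 m2.py
```

```text
top0 bar (118, array([ 0.4914, -0.003 ,  0.2322]), array([ 0.4923, -0.0034]), array([0.0139, 0.0805]), np.float64(146.2), np.float64(0.2367))
lid [ 0.4921 -0.0032] 0.0461 0.1704868126934207 0.17904953274388324
pin [ 0.638  -0.0233] 0.0128 0.13489334754134163 0.14130161674644803
scene0 bar (183, array([0.4944, 0.0037, 0.2271]), array([0.4924, 0.0031]), array([0.0166, 0.0823]), np.float64(146.5), np.float64(0.2338))
lid [0.4935 0.0021] 0.0487 0.16936967194090358 0.17448693839529417
pin [ 0.6387 -0.0197] 0.0133 0.13393572000699105 0.1385161766740125
```

>>> jog_arm --increments '[[[0,0,-0.02],[0.05,-0.1,0.05],-1],[[0,0,-0.04],[0.1,-0.25,0.1],-1],[[0,0,-0.06],[0.15,-0.4,0.15],-1],[[0,0,-0.08],[0.2,-0.55,0.2],-1],[[0,0,-0.0925],[0.25,-0.7,0.2],-1],[[0,0,-0.0925],[0.3,-0.85,0.2],-1],[[0,0,-0.0925],[0.4,-1,0.2],-1],[[0,0,-0.0925],[0.4,-1,0.2],-1],[[0,0,-0.0925],[0.4,-1,0.2],-1],[[0,0,-0.0925],[0.4,-1,0.2],-1]]' --squeeze 50

```text
t: 2.0
position: [0.3396, 0.4231, 0.4451]
eef_rot: [-0.0, 0.957, -0.29, 0.0]
force: [-0.9, -0.2, 0.7]
opening: 0.0855
grasp_force: 0.0
```

>>> jog_arm --increments '[[[0,0,0],[0.05,-0.15,0],-1],[[0,0,0],[0.1,-0.3,0],-1],[[0,0,0],[0.15,-0.45,0],-1],[[0,0,0],[0.2,-0.6,0],-1],[[0,0,0],[0.25,-0.75,0],-1],[[0,0,0],[0.3,-0.9,0],-1],[[0,0,0],[0.4,-1,0],-1],[[0,0,0],[0.4,-1,0],-1],[[0,0,0],[0.4,-1,0],-1],[[0,0,0],[0.4,-1,0],-1]]'

```text
t: 3.0
position: [0.4194, 0.2238, 0.4446]
eef_rot: [0.0, 0.957, -0.29, -0.0]
force: [0.6, -0.3, -1.4]
opening: 0.0853
grasp_force: 0.0
```

>>> jog_arm --increments '[[[0,0,0],[0.05,-0.15,0],-1],[[0,0,0],[0.1,-0.3,0],-1],[[0,0,0],[0.15,-0.45,0],-1],[[0,0,0],[0.2,-0.6,0],-1],[[0,0,0],[0.25,-0.75,0],-1],[[0,0,0],[0.3,-0.9,0],-1],[[0,0,0],[0.36,-1,0],-1],[[0,0,0],[0.36,-1,0],-1],[[0,0,0],[0.36,-1,0],-1],[[0,0,0],[0.36,-1,0],-1]]'

```text
t: 4.0
position: [0.4915, 0.024, 0.4446]
eef_rot: [0.0, 0.957, -0.29, -0.0]
force: [0.4, -0.1, -0.7]
opening: 0.0857
grasp_force: 0.0
```

>>> jog_arm --increments '[[[0,0,0],[0,-0.06,0],-1],[[0,0,0],[0.005,-0.12,0],-1],[[0,0,0],[0.005,-0.12,-0.06],-1],[[0,0,0],[0.005,-0.12,-0.12],-1],[[0,0,0],[0.005,-0.12,-0.18],-1],[[0,0,0],[0.005,-0.12,-0.24],-1],[[0,0,0],[0.005,-0.12,-0.29],-1],[[0,0,0],[0.005,-0.12,-0.32],-1],[[0,0,0],[0.005,-0.12,-0.32],-1],[[0,0,0],[0.005,-0.12,-0.32],-1]]'

```text
t: 5.0
position: [0.4928, -0.0008, 0.3809]
eef_rot: [0.0, 0.957, -0.29, 0.0]
force: [0.7, -0.4, 0.3]
opening: 0.0851
grasp_force: 0.0
```

>>> jog_arm --increments '[[[0,0,0],[0,0,0],0],[[0,0,0],[0,0,0],0.3],[[0,0,0],[0,0,0],0.5],[[0,0,0],[0,0,0],0.7],[[0,0,0],[0,0,0],1],[[0,0,0],[0,0,0],1],[[0,0,0],[0,0,0],1],[[0,0,0],[0,0,0],1],[[0,0,0],[0,0,0],1],[[0,0,0],[0,0,0],1]]'

```text
t: 6.0
position: [0.4927, -0.001, 0.3809]
eef_rot: [0.0, 0.957, -0.29, 0.0]
force: [-0.7, -1.6, 4.3]
opening: 0.0132
grasp_force: 50.8
```

```bash
python3 - <<'E'
from h import *
s=env.state();print({k:np.round(s[k],3) for k in("t","position","force","opening","grasp_force")})
b=env.camera("scene");save(cv2.resize(b["image"][120:260,180:360],(720,560),interpolation=2),"grasp")
E
```

```text
{'t': np.float64(6.0), 'position': array([ 0.493, -0.001,  0.381]), 'force': array([-0.654, -1.649,  4.278]), 'opening': np.float64(0.013), 'grasp_force': np.float64(50.758)}
```

View pics/grasp.png

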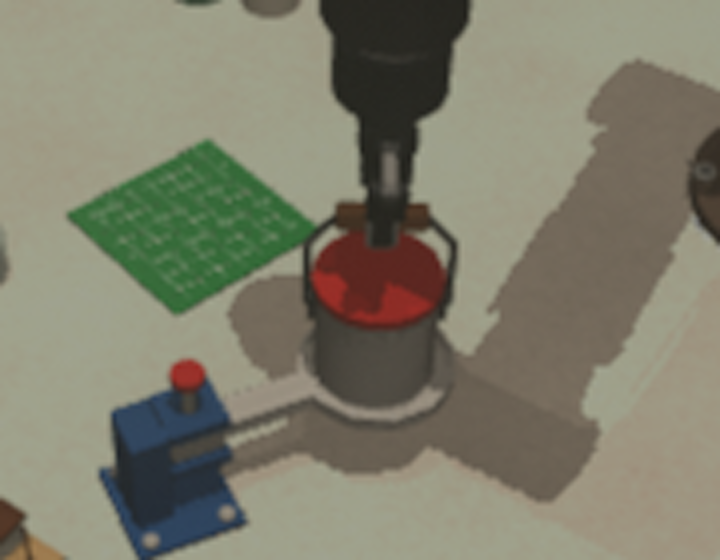

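The fingers hold the wooden bar at its middle (crop 385,220), and the kettle stands upright in the tray. Lifting.

>>> jog_arm --increments '[[[0,0,0],[0,0,0.02],1],[[0,0,0],[0,0,0.05],1],[[0,0,0],[0,0,0.09],1],[[0,0,0],[0,0,0.13],1],[[0,0,0],[0,0,0.18],1],[[0,0,0],[0,0,0.22],1],[[0,0,0],[0,0,0.26],1],[[0,0,0],[0,0,0.29],1],[[0,0,0],[0,0,0.3],1],[[0,0,0],[0,0,0.3],1]]' --squeeze 70

```text
t: 7.05
position: [0.4926, -0.0009, 0.4409]
eef_rot: [-0.0, 0.957, -0.29, 0.0]
force: [-0.2, -0.3, -3.6]
opening: 0.0131
grasp_force: 69.1
```

>>> jog_arm --increments '[[[0,0,0],[0,0.03,0],1],[[0,0,0],[0,0.1,0],1],[[0,0,0],[0.01,0.2,0],1],[[0,0,0],[0.02,0.31,0],1],[[0,0,0],[0.03,0.42,0],1],[[0,0,0],[0.04,0.53,0],1],[[0,0,0],[0.05,0.64,0],1],[[0,0,0],[0.06,0.72,0],1],[[0,0,0],[0.06,0.78,0],1],[[0,0,0],[0.06,0.8,0],1]]'

```text
t: 8.05
position: [0.5046, 0.1604, 0.4404]
eef_rot: [0.0, 0.957, -0.29, -0.0]
force: [-0.4, 0.7, -3.9]
opening: 0.0126
grasp_force: 69.0
```

>>> jog_arm --increments '[[[0,0,0],[0,0.03,0],1],[[0,0,0],[0.01,0.08,0],1],[[0,0,0],[0.02,0.15,0],1],[[0,0,0],[0.03,0.22,0],1],[[0,0,0],[0.04,0.3,0],1],[[0,0,0],[0.05,0.37,0],1],[[0,0,0],[0.06,0.42,0],1],[[0,0,0],[0.07,0.45,0],1],[[0,0,0],[0.07,0.46,0],1],[[0,0,0],[0.07,0.46,0],1]]'

```text
t: 9.05
position: [0.5186, 0.2511, 0.4405]
eef_rot: [0.0, 0.957, -0.29, -0.0]
force: [0.2, -0.4, -3.4]
opening: 0.0128
grasp_force: 69.0
```

```bash
python3 - <<'E'
from h import *
s=env.state();print({k:np.round(s[k],3) for k in("t","position","force","opening","grasp_force")})
a=env.camera("top");b=env.camera("scene");save(np.hstack([cv2.resize(b["image"][170:340,230:400],(400,400)),cv2.resize(a["image"][140:280,120:260],(400,400))]),"carry")
W=cloud(b);hsv=cv2.cvtColor(b["image"],cv2.COLOR_RGB2HSV).astype(int);H,S=hsv[...,0],hsv[...,1]
m=((H<6)|(H>172))&(S>110)&(W[...,2]>.19)&(W[...,2]<.26)
P=W[m];print(len(P),np.percentile(P,[1,50,99],axis=0))
A=np.c_[P[:,:2],np.ones(len(P))];print("slope",np.linalg.lstsq(A,P[:,2],rcond=None)[0])
c,r=cv2.minEnclosingCircle(P[:,:2].astype(np.float32));print(c,r)
E
```

```text
{'t': np.float64(9.05), 'position': array([0.519, 0.251, 0.441]), 'force': array([ 0.25 , -0.402, -3.406]), 'opening': np.float64(0.013), 'grasp_force': np.float64(69.02)}
916 [[0.47651529 0.2115072  0.22244435]
 [0.52707565 0.26013855 0.22902183]
 [0.5647241  0.29804214 0.23247868]]
slope [-0.01117542 -0.01406555  0.23847811]
(0.5208295583724976, 0.25339454412460327) 0.04930225759744644
```

View pics/carry.png

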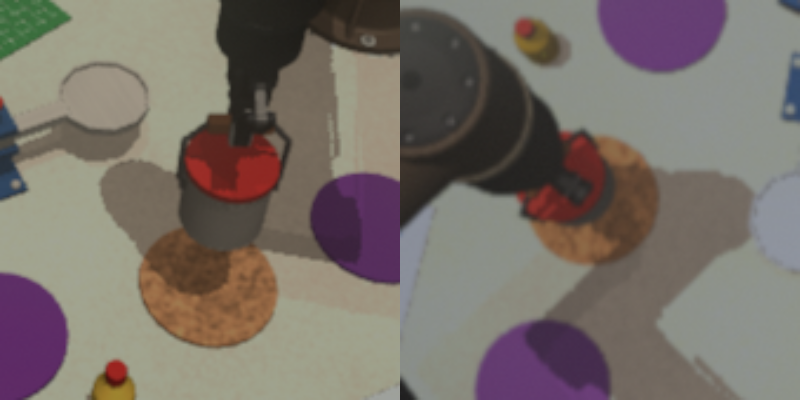

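The kettle hangs upright over the cork mat, with its shadow on the mat and its lid centre within 3 mm of the mat centre. Lowering.

>>> jog_arm --increments '[[[0,0,0],[0,0,-0.04],1],[[0,0,0],[0,0,-0.1],1],[[0,0,0],[0,0,-0.18],1],[[0,0,0],[0,0,-0.27],1],[[0,0,0],[0,0,-0.36],1],[[0,0,0],[0,0,-0.45],1],[[0,0,0],[0,0,-0.52],1],[[0,0,0],[0,0,-0.57],1],[[0,0,0],[0,0,-0.6],1],[[0,0,0],[0,0,-0.61],1]]'

```text
t: 10.15
position: [0.5185, 0.2509, 0.3179]
eef_rot: [0.0, 0.957, -0.29, -0.0]
force: [0.6, -1.2, -3.0]
opening: 0.0125
grasp_force: 69.0
```

>>> jog_arm --increments '[[[0,0,0],[0,0,-0.005],1],[[0,0,0],[0,0,-0.01],1],[[0,0,0],[0,0,-0.014],1],[[0,0,0],[0,0,-0.018],1],[[0,0,0],[0,0,-0.022],1],[[0,0,0],[0,0,-0.026],1],[[0,0,0],[0,0,-0.03],1],[[0,0,0],[0,0,-0.03],1],[[0,0,0],[0,0,-0.03],1],[[0,0,0],[0,0,-0.03],1]]'

```text
t: 11.15
position: [0.5186, 0.2511, 0.3127]
eef_rot: [-0.0, 0.957, -0.29, -0.0]
force: [-1.1, 0.1, -3.0]
opening: 0.013
grasp_force: 69.0
```

>>> jog_arm --increments '[[[0,0,0],[0,0,-0.002],1],[[0,0,0],[0,0,-0.004],1],[[0,0,0],[0,0,-0.006],1],[[0,0,0],[0,0,-0.007],1],[[0,0,0],[0,0,-0.008],1],[[0,0,0],[0,0,-0.008],1],[[0,0,0],[0,0,-0.008],1],[[0,0,0],[0,0,-0.008],1],[[0,0,0],[0,0,-0.008],1],[[0,0,0],[0,0,-0.008],1]]'

```text
t: 12.15
position: [0.5187, 0.2511, 0.312]
eef_rot: [-0.0, 0.957, -0.29, 0.0]
force: [-2.6, -1.0, 6.1]
opening: 0.0125
grasp_force: 70.3
```

The force changed sign, so the kettle is standing on the mat. Releasing gently, then rising.

>>> jog_arm --increments '[[[0,0,0],[0,0,0.001],0.5],[[0,0,0],[0,0,0.001],0.2],[[0,0,0],[0,0,0.001],0],[[0,0,0],[0,0,0.001],-0.4],[[0,0,0],[0,0,0.001],-1],[[0,0,0],[0,0,0.001],-1],[[0,0,0],[0,0,0.001],-1],[[0,0,0],[0,0,0.03],-1],[[0,0,0],[0,0,0.08],-1],[[0,0,0],[0,0,0.15],-1]]' --squeeze 30

```text
t: 13.15
position: [0.5186, 0.251, 0.3417]
eef_rot: [0.0, 0.957, -0.29, -0.0]
force: [1.0, 1.0, 0.6]
opening: 0.0848
grasp_force: 0.0
```

>>> jog_arm --increments '[[[0,0,0],[0,0,0.1],-1],[[0,0,0],[0,0,0.22],-1],[[0,0,0],[0,0,0.34],-1],[[0,0,0],[0.03,-0.1,0.36],0],[[0,0,0],[0.1,-0.25,0.36],1],[[0,0,0],[0.15,-0.4,0.36],1],[[0,0,0],[0.2,-0.55,0.36],1],[[0,0,0],[0.25,-0.7,0.36],1],[[0,0,0],[0.3,-0.85,0.36],1],[[0,0,0],[0.3,-0.85,0.36],1]]'

```text
t: 14.15
position: [0.5792, 0.0782, 0.4141]
eef_rot: [0.0, 0.957, -0.291, 0.0]
force: [1.1, -0.3, 0.9]
opening: -0.0005
grasp_force: 0.0
```

```bash
python3 - <<'E'
from h import *
s=env.state();print({k:np.round(s[k],4) for k in("t","position","force","opening","joint_pos")})
for n in("top","scene"):
    b=env.camera(n);W=cloud(b);hsv=cv2.cvtColor(b["image"],cv2.COLOR_RGB2HSV).astype(int);H,S=hsv[...,0],hsv[...,1]
    red=((H<6)|(H>172))&(S>110)
    for nm,zr,cx,cy in(("lid",(.08,.13),.52,.252),("pin",(.11,.15),.64,-.022)):
        P=W[red&(W[...,2]>zr[0])&(W[...,2]<zr[1])&(np.hypot(W[...,0]-cx,W[...,1]-cy)<.06)]
        if len(P)<5: print(n,nm,len(P));continue
        c,r=cv2.minEnclosingCircle(P[:,:2].astype(np.float32)); print(n,nm,np.round(c,4),round(r,4),np.median(P[:,2]),np.linalg.lstsq(np.c_[P[:,:2],np.ones(len(P))],P[:,2],rcond=None)[0][:2])
save(cv2.resize(b["image"][150:350,180:400],(660,600)),"placed")
E
```

```text
{'t': np.float64(14.15), 'position': array([0.5792, 0.0782, 0.4141]), 'force': array([ 1.0874, -0.2551,  0.8708]), 'opening': np.float64(-0.0005), 'joint_pos': array([ 4.6880e-01,  2.0460e-01, -1.8010e-01,  6.0000e-04, -1.1855e+00,
        5.1050e-01])}
top lid [0.5183 0.248 ] 0.049 0.10112641333786598 [-0.00678527  0.0149097 ]
top pin [ 0.6381 -0.0231] 0.0123 0.13568839209920536 [-0.00216314  0.07026937]
scene lid [0.5203 0.2514] 0.0491 0.10037939044256294 [-0.00077678 -0.00594092]
scene pin [ 0.6391 -0.0199] 0.0122 0.13412434044006438 [-0.04526447 -0.06920496]
```

View pics/placed.png

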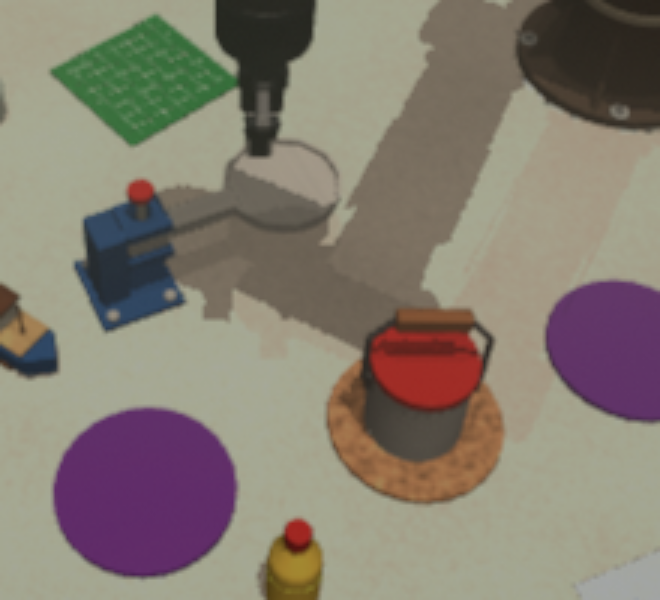

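The kettle stands upright in the middle of the cork mat (crop 420,400), and the gripper is free and shut. Moving above the pin.

>>> jog_arm --increments '[[[0,0,0],[0.05,-0.1,0],1],[[0,0,0],[0.1,-0.2,0],1],[[0,0,0],[0.2,-0.35,0],1],[[0,0,0],[0.297,-0.4985,0],1],[[0,0,0],[0.297,-0.4985,-0.1],1],[[0,0,0],[0.297,-0.4985,-0.2],1],[[0,0,0],[0.297,-0.4985,-0.3],1],[[0,0,0],[0.297,-0.4985,-0.4],1],[[0,0,0],[0.297,-0.4985,-0.45],1],[[0,0,0],[0.297,-0.4985,-0.47],1]]'

```text
t: 15.25
position: [0.6379, -0.0179, 0.3184]
eef_rot: [0.0, 0.957, -0.29, -0.001]
force: [-0.0, -0.5, 0.7]
opening: 0.0
grasp_force: 0.0
```

>>> jog_arm --increments '[[[0,0,0],[0,0,-0.02],1],[[0,0,0],[0,0,-0.04],1],[[0,0,0],[0,0,-0.05],1],[[0,0,0],[0,0,-0.06],1],[[0,0,0],[0,0,-0.07],1],[[0,0,0],[0,0,-0.08],1],[[0,0,0],[0,0,-0.09],1],[[0,0,0],[0,0,-0.1],1],[[0,0,0],[0,0,-0.11],1],[[0,0,0],[0,0,-0.12],1]]'

```text
t: 16.25
position: [0.6381, -0.0186, 0.2962]
eef_rot: [-0.0, 0.957, -0.29, 0.001]
force: [-3.5, 0.9, 6.2]
opening: 0.0002
grasp_force: 3.0
```

>>> jog_arm --increments '[[[0,0,0],[0,0,-0.01],1],[[0,0,0],[0,0,-0.02],1],[[0,0,0],[0,0,-0.03],1],[[0,0,0],[0,0,-0.04],1],[[0,0,0],[0,0,-0.05],1],[[0,0,0],[0,0,-0.06],1],[[0,0,0],[0,0,-0.07],1],[[0,0,0],[0,0,-0.075],1],[[0,0,0],[0,0,-0.078],1],[[0,0,0],[0,0,-0.078],1]]'

```text
t: 17.25
position: [0.6381, -0.0186, 0.2805]
eef_rot: [-0.0, 0.957, -0.29, 0.0]
force: [-3.4, 0.8, 4.9]
opening: -0.0
grasp_force: 2.5
```

>>> jog_arm --increments '[[[0,0,0],[0,0,-0.002],1],[[0,0,0],[0,0,-0.004],1],[[0,0,0],[0,0,-0.006],1],[[0,0,0],[0,0,-0.008],1],[[0,0,0],[0,0,-0.01],1],[[0,0,0],[0,0,-0.01],1],[[0,0,0],[0,0,-0.01],1],[[0,0,0],[0,0,-0.01],1],[[0,0,0],[0,0,-0.01],1],[[0,0,0],[0,0,-0.01],1]]'

```text
t: 18.25
position: [0.638, -0.0185, 0.2804]
eef_rot: [-0.0, 0.957, -0.29, 0.001]
force: [-7.3, 2.3, 17.8]
opening: -0.0001
grasp_force: 8.7
```

The force rises with no further motion, so the pin is on its stop. One small extra push for certainty, then retreat and check.

>>> jog_arm --increments '[[[0,0,0],[0,0,-0.002],1],[[0,0,0],[0,0,-0.004],1],[[0,0,0],[0,0,-0.004],1],[[0,0,0],[0,0,-0.004],1],[[0,0,0],[0,0,0.02],1],[[0,0,0],[0,0,0.1],1],[[0,0,0],[-0.05,0,0.25],1],[[0,0,0],[-0.2,0,0.4],1],[[0,0,0],[-0.4,0,0.55],1],[[0,0,0],[-0.5,0,0.6],1]]'

```text
t: 19.25
position: [0.5364, -0.019, 0.4009]
eef_rot: [-0.001, 0.957, -0.29, 0.002]
force: [0.0, 0.1, -0.1]
opening: 0.0001
grasp_force: 0.0
```

```bash
python3 - <<'E'
from h import *
s=env.state();print({k:np.round(s[k],4) for k in("t","position","force")})
for n in("top","scene"):
    b=env.camera(n);W=cloud(b);hsv=cv2.cvtColor(b["image"],cv2.COLOR_RGB2HSV).astype(int);H,S=hsv[...,0],hsv[...,1]
    red=((H<6)|(H>172))&(S>110)
    for nm,zr,cx,cy in(("lid",(.08,.13),.52,.252),("pin",(.09,.15),.64,-.022)):
        P=W[red&(W[...,2]>zr[0])&(W[...,2]<zr[1])&(np.hypot(W[...,0]-cx,W[...,1]-cy)<.06)]
        print(n,nm,len(P),len(P) and np.median(P,0).round(4))
save(cv2.resize(b["image"][150:350,140:360],(660,600)),"end")
E
```

```text
{'t': np.float64(19.25), 'position': array([ 0.5364, -0.019 ,  0.4009]), 'force': array([ 0.0232,  0.1219, -0.0612])}
top lid 0 0
top pin 0 0
scene lid 814 [0.5263 0.2595 0.1004]
scene pin 54 [ 0.6398 -0.0195  0.1052]
```

View pics/end.png

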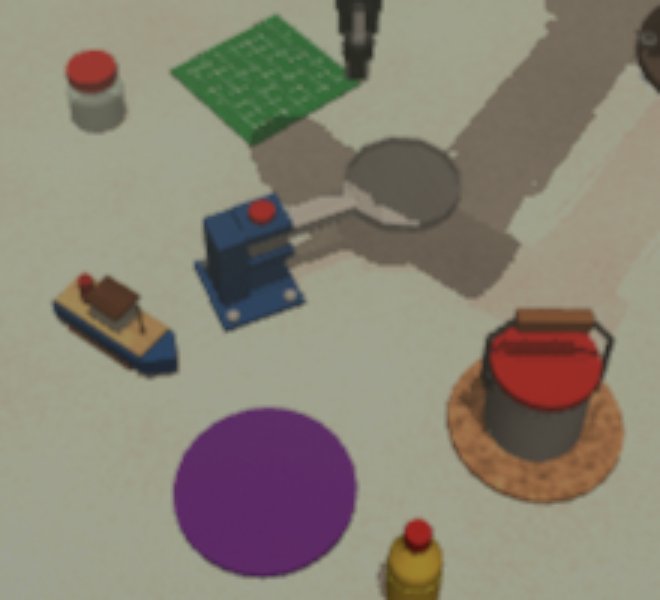

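The pin head sits flush on the fork (crop 262,210; measured about 106 mm against 107 mm when seated). The kettle stands on the cork mat and the bystanders haven't moved.

```bash
python3 -c "
from h import *
print(env.finish_job())"
```

```text
the job is handed in; nothing more can be done
None
```

The job is done and handed in at about 19 s: the kettle was set upright on the cork mat and released first, then the hinge pin was pushed down until it met its stop, and the glue bottle, jar and tugboat were left untouched.

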